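Clip the sampling probe into its holder

TASK

Take the steel sampling probe off its blue drying rest and lay it in the grey spring-mounted clip holder, nose towards the white sprung jaw and its neck (between black hub and steel collar) in the plain fork. Push it down past the jaw until it sits fully home in both forks and the jaw has snapped shut over it, then let go. The holder gives way on its springs, so push on until it is home, but gently: do not ram it. Leave the bottle, the beaker and the tip box where they stand.

Things in the scene. Friction and masses are not known exactly. Their poses are not given: they have to be found in the camera images.
- probe: Loose round steel probe, about 0.14 kg, lying level. Origin on its axis, +x towards the nose. Bare rod 16 mm in diameter from x = -68 to the rounded nose at +85 mm; steel collar 24 mm in diameter, x = -42 to -34; black hub 26 mm in diameter, x = -108 to -68. The bare neck between hub and collar goes in the plain fork. Grasp it across the bare rod at x = 0.
- probe_front (a point): Point on the probe's axis 55 mm from its origin towards the nose; it lies in the jaw fork when home.
- probe_rear (a point): Point on the probe's axis 55 mm from its origin towards the hub, in the middle of the neck; it lies in the plain fork when home.
- rest: Fixed blue drying rest, base 150 x 60 x 8 mm, origin at the centre of its underside, x along the probe. Two notched posts 12 mm thick at x = -55 and +55 mm, 42 mm tall; the probe lies in the notches with its axis 42 mm above the bench and lifts straight out.
- cradle: Grey cradle of the clip holder: base 190 x 74 x 10 mm, origin at its underside's centre, level, x towards the jaw fork. It floats 30 mm above the bench on coil springs over a fixed plate 200 x 84 x 6 mm; pushed, it sinks level (about 1 mm per N, 22 mm at most) and rises again. When home the probe lies along x, its origin 40 mm above this one (play 7 mm along x, 1.5 mm sideways).
- plain_seat (a point): Point on the axis of the home probe in the plain fork: cradle x = -55, z = 40 mm, 70 mm above the bench when unloaded. Fork 12 mm thick along the probe, upright cheeks 19 mm apart inside, flared mouth, top 79 mm above the cradle's origin. The probe's rear drops freely into it.
- jaw_seat (a point): Point on the axis of the home probe in the jaw fork: cradle x = +55, z = 40 mm. Fork 22 mm thick along the probe: fixed cheek on the cradle's -y side, top 86 mm above the cradle's origin; sprung jaw on the +y side.
- push_spot (a point): Top of the home probe at cradle x = +22, z = 48 mm: free spot for pressing with closed fingertips. Guard walls beside it (x = -24 to +38, 22 mm apart inside, 28 outside, tops 45 mm above the cradle's origin) stop fingers that straddle the probe: let go once it rests on the jaw, then press. As the cradle sinks, press on below its unloaded height; it stops hard at about 20 N.
- jaw (a joint): Angle of the white nylon sprung jaw, 12 mm wide: 0 shut, up to 0.6 pushed out to the cradle's +y; springs shut. Its sloped nose hangs over the rod's place: a rod coming down touches it with its axis about 64 mm above the cradle's origin, opens it to about 0.2, and clears it at about 50 mm; then it snaps over the rod. Takes 12 to 19 N down on the rod at push_spot.
- bottle: Bystander: capped clear bottle 70 mm in diameter, 150 mm tall; origin at the centre of its underside.
- beaker: Bystander: glass beaker 68 mm in diameter, 80 mm tall; origin at the centre of its underside.
- tip_box: Bystander: low pipette tip box 85 x 120 x 47 mm; origin at the centre of its underside.
There are look-alikes about, which are no part of the job. There is more than one size of the probe; the one meant has the size given above.

How it is judged:
By the outcome, as a careful person would: the job done as asked, in the order asked, and still so for the second after the job is handed in, with the robot touching nothing.
It also fails if it takes over 48 s, if anything falls off the work surface, if the arm or the gripper's body presses on something with over 40 N, if the wrist force passes 120 N, or if a joint passes its speed limit or range.

ROBOT

A 6-joint arm with a two-finger parallel gripper is mounted at the origin on the work surface. World frame = base frame: x ahead of the robot, y to its left, z up, the work surface at z = 0. Lengths are in m, angles in rad, forces in N, time in s.
With the tool pointing down it reaches from about 0.35 to 0.85 m from the base axis. Payload 8.1 kg.
Tool frame: the origin (TCP) lies at the very end of the fingers, on their centre line; the grasp point (between the pads) lies 19 mm behind it; z points along the fingers, y is the direction in which the jaws open and shut (so a half turn about z gives the same grasp; the last joint's range is limited). The gripper opens to 93 mm and grips with 3 to 60 N. Pads are 15 mm wide; open, the fingers measure 128 mm over their backs; the gripper's body (75 mm by 188 mm) begins 65 mm behind the grasp point.
Start: joints at [1.133, 0.13, 1.488, -0, 1.523, -0.085], TCP at [0.207, 0.563, 0.219] pointing down, gripper open.
Joint ranges: [-2.96, 2.96], [-0.89, 2.26], [0.02, 2.5], [-1.34, 4.48], [0, 2.73], [-2.66, 2.66]. Speed limits (rad/s): [2.39, 2.39, 2.79, 3.14, 3.14, 3.14].

INTERFACE

Orientations are given as a rotation vector (axis times angle).
In Python, from plant import robot gives the robot as it stands.
- The arm moves only by the shell command python3 -m inch 'ROWS' [FORCE]. ROWS is JSON, a list that holds one entry, the list of rows, each a list of 7 numbers: the shift along the tool's x, y, z in cm, then the turn, a rotation vector about the tool's x, y, z in degrees, then the gripper command: -1 is fully open, 1 is shut, values between are in proportion. A call has 1 to 5 rows; each row shifts and turns the commanded pose from where the row before left it, along the tool's axes as they then stand; what a row does not reach is not made up. A row lasts 1/10 s, in which the tool goes at most 50 mm and 8.59 degrees, less where a joint would pass 70% of its speed; a pose out of reach is approached as far as the arm can. A call with a gripper value outside its range is refused whole. The fingers move at their own pace and stop on an object; FORCE is the grip in N (left out, the last holds). Time passes only in rows, so rows that do not move let the fingers close. It gives the time, the measured TCP pose, the force and the opening at its end, in the units of the state.
- robot.read_state(): the state, without advancing time (a new reading comes with each control period).
- robot.read_camera(name): name is "scene" or "side" or "wrist"; returns a dict with "image" (384x512x3 uint8, blue, green, red), "K" (3x3 intrinsics, pixels), "R" (3x3) and "t" (3): a world point X has camera coordinates R X + t; the wrist camera has in their place "tool_from_camera" (4x4, takes a point from camera to tool coordinates, whose origin is the TCP and whose axes are the flange's). Camera axes: x right, y down, z forward; pixel columns grow to the right and rows downward; lengths in m; the calibration is good to about 2 mm. A picture is of the moment at which its call begins: read the wrist's pose just before it. There is no depth.
- robot.close_job(): hands the job in, once; it reports no verdict.
The state is a dict: "t": time; "q": joint angles; "dq": joint speeds; "joint_torque": joint torques, N m; "tool_pos": TCP position; "orientation": TCP orientation; "force": force on the tool from outside, world axes, zero at the start; "wrist_torque": the same for the moment, N m; "opening": finger opening in m.
Only numpy, scipy, OpenCV 4.12 (cv2) and the standard library are available. Lean on these libraries where they do the work, as an engineer would, in place of code of your own. Each camera call takes 0.05 s, during which the arm holds its last target. There are 200 camera calls.

## Working session

There is one attempt and no reset: what is moved stays moved. The work goes in short steps, Python scripts to look and compute and a shell command to move; the robot and the scene stay as the last step left them, time stands still between calls to the robot, and variables do not carry over. Pictures are saved under pics/ and viewed, about 8 in all and at most 12, crops included, and the job is handed in when it is done.

```bash
mkdir -p pics; ls
cat > h.py <<'E'
import numpy as np, cv2
from plant import robot
from scipy.spatial.transform import Rotation as Ro
def cam(n):
    s=robot.read_state(); c=robot.read_camera(n); K=np.array(c["K"])
    if n=="wrist":
        T=np.eye(4);T[:3,:3]=Ro.from_rotvec(s["orientation"]).as_matrix();T[:3,3]=s["tool_pos"]
        M=np.linalg.inv(T@np.array(c["tool_from_camera"])); R,t=M[:3,:3],M[:3,3]
    else: R,t=np.array(c["R"]),np.array(c["t"])
    return c["image"],K,R,t
def save(n,f):
    im,K,R,t=cam(n); cv2.imwrite(f"pics/{f}.png",im); np.savez(f"pics/{f}.npz",im=im,K=K,R=R,t=t)
def load(f):
    d=np.load(f"pics/{f}.npz"); return d["K"],d["R"],d["t"]
def ray(f,u,v,z):
    K,R,t=load(f); o=-R.T@t; d=R.T@np.linalg.solve(K,[u,v,1.]); return o+d*(z-o[2])/d[2]
def proj(f,X):
    K,R,t=load(f); p=K@(R@np.array(X,float)+t); return p[:2]/p[2]
E
python3 - <<'E'
from h import *
for n in("scene","side","wrist"): save(n,n+"0")
a=[cv2.imread(f"pics/{n}0.png") for n in("scene","side","wrist")]
for n in("scene","side","wrist"):
    K,R,t=load(n+"0"); print(n,-R.T@t,R[2])
s=robot.read_state(); print(s["t"],s["tool_pos"],s["orientation"],s["opening"]); print(Ro.from_rotvec(s["orientation"]).as_matrix())
E
```

```text
pics
scene [ 1.16015197 -0.04111812  0.94223355] [-0.57262778  0.04065919 -0.8188066 ]
side [-0.0914351  -1.0201643   0.96782382] [ 0.42706755  0.68795146 -0.58680158]
wrist [0.13650832 0.58943007 0.38394798] [ 0.25350216 -0.09620162 -0.9625393 ]
0.15 [0.2071202  0.56264256 0.21783698] [-5.51244120e-01 -3.09250103e+00  2.16766494e-03] 0.09327944959471628
[[-9.38409467e-01  3.45524722e-01 -5.81746038e-04]
 [ 3.45525198e-01  9.38408574e-01 -1.29818666e-03]
 [ 9.73598843e-05 -1.41923857e-03 -9.99998988e-01]]
```

View pics/scene0.png

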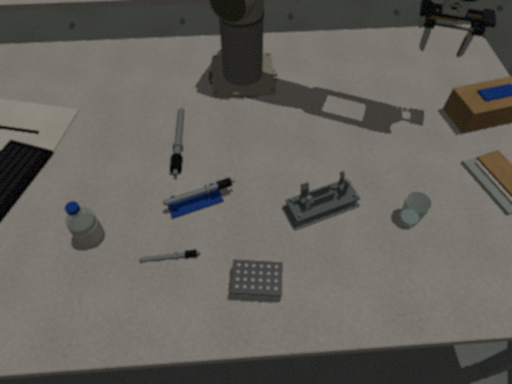

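View pics/side0.png

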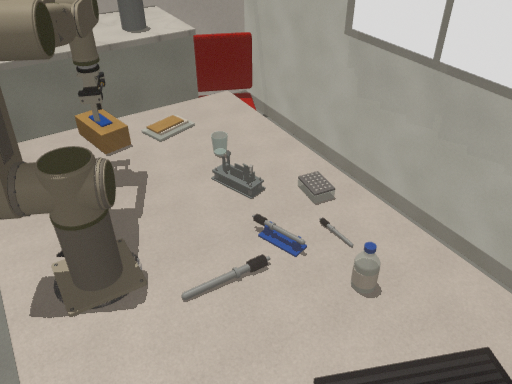

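Three probe-like things appear in the scene image: a large loose one at (178,142), one on the blue rest at (200,193), and a small loose one at (170,256). The one on the rest fits the description, with the black hub at the right (225,184). I'll confirm it in an enlarged crop, together with the holder.

Run:
```python
from h import *
s=cv2.imread("pics/scene0.png");d=cv2.imread("pics/side0.png")
def c(im,u,v,w=100,h=75): return cv2.resize(im[v:v+h,u:u+w],(400,300),interpolation=cv2.INTER_CUBIC)
o=np.vstack([np.hstack([c(s,150,155),c(s,275,155)]),np.hstack([c(d,235,195),c(d,190,130)])])
o=np.clip(o.astype(float)*1.3,0,255).astype(np.uint8)
cv2.imwrite("pics/crop1.png",o)
```

```text
(no output)
```

View pics/crop1.png

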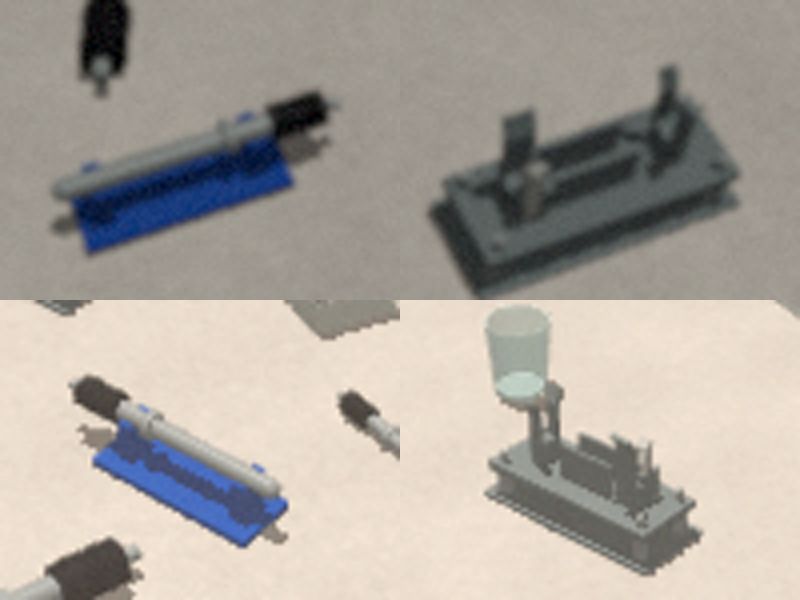

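The crop confirms it. The probe on the rest has hub, collar and rounded nose (nose at scene ≈(164,202), hub end ≈(231,181)). The holder's plain fork is at right, ≈(342,173), and its jaw fork with the white jaw is at left, ≈(307,195).

Run:
```python
from h import *
sc=lambda x,y:(150+x/4,155+y/4)
S=lambda x,y:(235+x/4,195+(y-300)/4)
for n,p in dict(nose=(53,188),collar=(227,136),hubend=(328,103)).items(): print(n,ray("scene0",*sc(*p),.042))
for n,p in dict(nose=(277,488),collar=(150,418),hubend=(77,385)).items(): print(n,ray("side0",*S(*p),.042))
H=lambda x,y:(275+(x-400)/4,155+y/4)
for n,p,z in [("FL",(445,182),.04),("NL",(487,262),.04),("NR",(740,170),.04),("FR",(692,98),.04),("jawcheek",(518,113),.116),("plain",(668,70),.109)]: print(n,ray("scene0",*H(*p),z))
D=lambda x,y:(190+(x-400)/4,130+(y-300)/4)
for n,p,z in [("L",(490,463),.04),("N",(645,530),.04),("R",(697,505),.04)]: print(n,ray("side0",*D(*p),z))
print("bottle",ray("scene0",86,242,0),"beaker",ray("scene0",410,222,0),"tip",ray("scene0",256,280,0.03))
```

```text
nose [ 0.55503005 -0.24009605  0.042     ]
collar [ 0.52084673 -0.12436997  0.042     ]
hubend [ 0.49788023 -0.05467127  0.042     ]
nose [ 0.556206   -0.24044014  0.042     ]
collar [ 0.52027335 -0.1224674   0.042     ]
hubend [ 0.49317128 -0.05715089  0.042     ]
FL [0.5721764  0.08749064 0.04      ]
NL [0.63573447 0.10735624 0.04      ]
NR [0.5766205  0.28647815 0.04      ]
FR [0.51491711 0.2665706  0.04      ]
jawcheek [0.57310744 0.12870549 0.116     ]
plain [0.5408664  0.23211901 0.109     ]
L [0.50270201 0.25257669 0.04      ]
N [0.56871095 0.08545856 0.04      ]
R [0.62786275 0.09324956 0.04      ]
bottle [ 0.63807242 -0.44331172  0.        ] beaker [0.6387659  0.41785476 0.        ] tip [ 0.78615761 -0.00948003  0.03      ]
```

```bash
python3 -m inch '[[[-4.3,-2.06,0,0,0,0,-1],[-4.3,-2.06,0,0,0,0,-1],[-4.3,-2.06,0,0,0,0,-1],[-4.3,-2.06,0,0,0,0,-1],[-4.3,-2.06,0,0,0,0,-1]]]'
python3 -m inch '[[[-4.3,-2.06,0,0,0,0,-1],[-4.3,-2.06,0,0,0,0,-1],[-4.3,-2.06,0,0,0,0,-1],[-4.3,-2.06,0,0,0,0,-1],[-4.3,-2.06,0,0,0,0,-1]]]'
python3 -m inch '[[[-4.3,-2.06,0,0,0,0,-1],[0,0,0,0,0,8.5,-1],[0,0,0,0,0,8.5,-1],[0,0,0,0,0,8.5,-1],[0,0,0,0,0,8.5,-1]]]'
python3 -m inch '[[[0,0,0,0,0,8.5,-1],[0,0,0,0,0,8.5,-1],[0,0,0,0,0,1.4,-1],[0,0,0,0,0,0,-1]]]'
python3 - <<'E'
from h import *
save("wrist","w1")
s=robot.read_state();print(s["tool_pos"],s["dq"]);print(Ro.from_rotvec(s["orientation"]).as_matrix())
E
```

```text
t: 0.65
tool_pos: [0.3743, 0.3905, 0.2184]
orientation: [-0.551, -3.093, 0.0]
force: [0.3, 0.1, 0.5]
opening: 0.0929
t: 1.15
tool_pos: [0.5406, 0.2195, 0.2184]
orientation: [-0.551, -3.093, 0.0]
force: [0.8, 0.1, 0.4]
opening: 0.0931
t: 1.65
tool_pos: [0.5728, 0.1866, 0.2181]
orientation: [-1.44, -2.791, 0.001]
force: [-0.9, 0.8, 0.4]
opening: 0.0928
t: 2.05
tool_pos: [0.5727, 0.187, 0.2184]
orientation: [-1.856, -2.534, 0.001]
force: [-0.0, 0.1, -0.1]
opening: 0.0926
[0.57274038 0.1869528  0.21841562] [-0.00146069 -0.00183499 -0.00066286 -0.00026894 -0.00083243 -0.00041887]
[[-3.02317771e-01  9.53207114e-01 -4.03218244e-04]
 [ 9.53207200e-01  3.02317744e-01 -1.27011590e-04]
 [ 8.31678578e-07 -4.22748394e-04 -9.99999911e-01]]
```

View pics/w1.png

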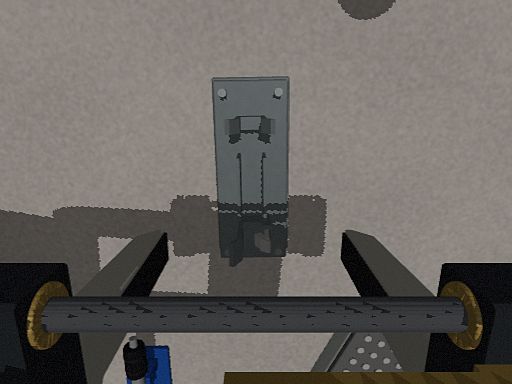

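Wrist view of the holder: far cradle corners ≈(212,78) and (289,77), plain fork cheeks ≈(236,130) and (266,130), jaw fork near (250,240). I'll overlay a model of the holder on this picture to refine its pose.

```bash
cat >> h.py <<'E'
def frame(x,y,a): 
    c,s=np.cos(np.radians(a)),np.sin(np.radians(a))
    return lambda X,Y,Z: np.array([x+c*X-s*Y,y+s*X+c*Y,Z])
E
python3 - <<'E'
from h import *
for p in [(212,78),(289,77),(221,257),(288,257)]: print(p,ray("w1",*p,.04))
a=ray("w1",212,78,.04);b=ray("w1",289,77,.04);print(np.linalg.norm(a-b),np.degrees(np.arctan2(*(b-a)[1::-1]))-90)
P=frame(.5727,.187,-72.4)
im=cv2.imread("pics/w1.png");k=4;u0,v0=160,60
o=cv2.resize(im[v0:v0+150,u0:u0+200],None,fx=k,fy=k,interpolation=cv2.INTER_CUBIC)
o=np.clip(o.astype(float)*1.3,0,255).astype(np.uint8)
def poly(pts,col):
    q=np.array([(proj("w1",P(*p))-[u0,v0]+.5)*k for p in pts]).astype(int); cv2.polylines(o,[q],True,col,1)
poly([(-.095,-.037,.04),(.095,-.037,.04),(.095,.037,.04),(-.095,.037,.04)],(0,0,255))
poly([(-.1,-.042,.006),(.1,-.042,.006),(.1,.042,.006),(-.1,.042,.006)],(0,255,255))
for y in(-.011,-.014,.011,.014): poly([(-.024,y,.075),(.038,y,.075)],(0,255,0))
for y in(-.0095,.0095): 
  for x in(-.061,-.049): poly([(x,y,.04),(x,y,.109)],(255,0,255))
cv2.imwrite("pics/o1.png",o)
E
```

```text
(212, 78) [0.50446645 0.26600992 0.04      ]
(289, 77) [0.57547625 0.28950647 0.04      ]
(221, 257) [0.56562429 0.08525183 0.04      ]
(288, 257) [0.63753528 0.10810363 0.04      ]
0.07479624701829292 -71.69105166981385
```

View pics/o1.png

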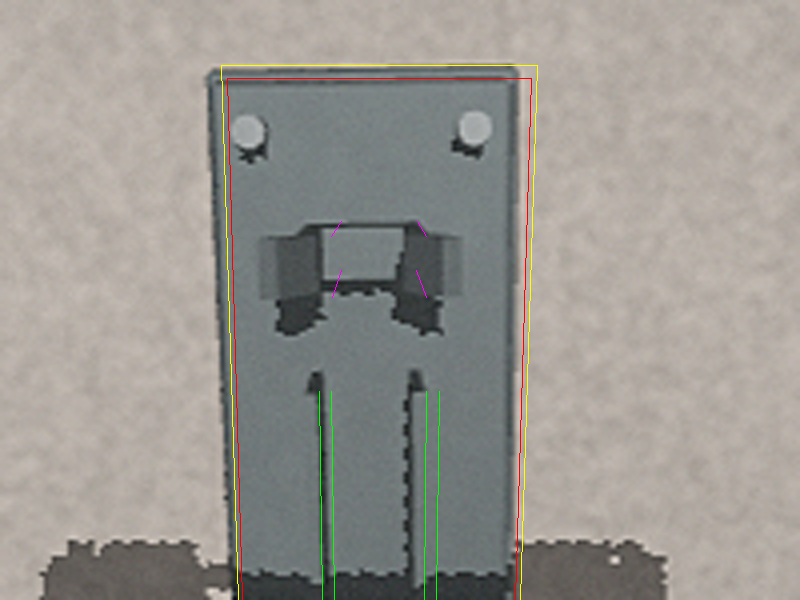

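The real holder lies about 3 px left of my model and is turned by about 0.7°. I'll step back 8 cm to see the whole holder and fit it better.

```bash
python3 -m inch '[[[4,0,0,0,0,0,-1],[4,0,0,0,0,0,-1],[0,0,0,0,0,0,-1],[0,0,0,0,0,0,-1]]]'
python3 - <<'E'
from h import *
save("wrist","w2")
P=frame(.5703,.1862,-71.6)
im=cv2.imread("pics/w2.png");k=3
u0,v0=[int(c) for c in proj("w2",P(0,0,.04))-[130,100]]
o=cv2.resize(im[v0:v0+200,u0:u0+260],None,fx=k,fy=k,interpolation=cv2.INTER_CUBIC)
o=np.clip(o.astype(float)*1.5,0,255).astype(np.uint8);print(u0,v0)
def poly(pts,col):
    q=np.array([(proj("w2",P(*p))-[u0,v0]+.5)*k for p in pts]).astype(int); cv2.polylines(o,[q],True,col,1)
poly([(-.095,-.037,.04),(.095,-.037,.04),(.095,.037,.04),(-.095,.037,.04)],(0,0,255))
for y in(-.011,.011): poly([(-.024,y,.075),(.038,y,.075)],(0,255,0))
for y in(-.0095,.0095): 
  for x in(-.061,): poly([(x,y,.04),(x,y,.109)],(255,0,255))
poly([(.044,-.0095,.04),(.044,-.0095,.116)],(255,0,255))
cv2.imwrite("pics/o2.png",o)
E
```

```text
t: 2.5
tool_pos: [0.5486, 0.264, 0.2185]
orientation: [1.855, 2.536, -0.001]
force: [-0.1, 0.2, 0.6]
opening: 0.0932
121 145
```

View pics/o2.png

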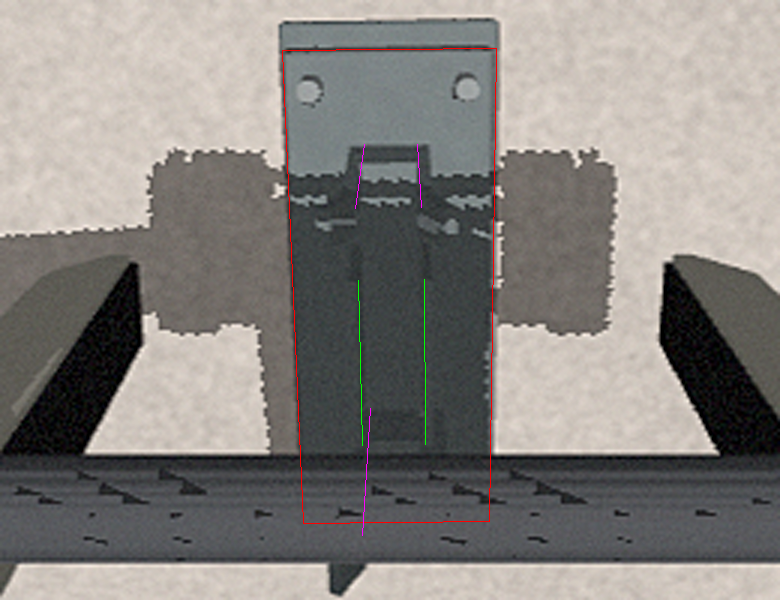

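The overlay now matches the cradle: top edges, far edge and forks agree within about 1 px (cradle ≈ (0.570, 0.186), heading -71.6°). Next I move over the probe.

```bash
python3 -m inch '[[[-4.4,-1.63,0,0,0,0,-1],[-4.4,-1.63,0,0,0,0,-1],[-4.4,-1.63,0,0,0,0,-1],[-4.4,-1.63,0,0,0,0,-1],[-4.4,-1.63,0,0,0,0,-1]]]'
python3 -m inch '[[[-4.4,-1.63,0,0,0,0,-1],[-4.4,-1.63,0,0,0,0,-1],[-4.4,-1.63,0,0,0,0,-1],[-4.4,-1.63,0,0,0,0,-1],[0,0,0,0,0,0,-1]]]'
python3 - <<'E'
from h import *
save("wrist","w3")
P=frame(.5295,-.159,-72.4)
im=cv2.imread("pics/w3.png");k=4
u0,v0=[int(c) for c in proj("w3",P(-.035,0,.04))-[100,75]]
o=cv2.resize(im[v0:v0+150,u0:u0+200],None,fx=k,fy=k,interpolation=cv2.INTER_CUBIC)
o=np.clip(o.astype(float)*1.5,0,255).astype(np.uint8);print(u0,v0)
def poly(pts,col):
    q=np.array([(proj("w3",P(*p))-[u0,v0]+.5)*k for p in pts]).astype(int); cv2.polylines(o,[q],True,col,1)
for a,b,r in[(-.068,.085,.008),(-.042,-.034,.012),(-.108,-.068,.013)]: poly([(a,-r,.042),(b,-r,.042),(b,r,.042),(a,r,.042)],(0,0,255))
poly([(0,-.01,.05),(0,.01,.05)],(0,255,0))
cv2.imwrite("pics/o3.png",o)
E
```

```text
t: 3.05
tool_pos: [0.5365, 0.0259, 0.2188]
orientation: [1.86, 2.531, -0.0]
force: [-0.0, 0.9, 0.5]
opening: 0.0931
t: 3.55
tool_pos: [0.5259, -0.1651, 0.2186]
orientation: [1.867, 2.525, -0.003]
force: [0.7, 0.4, 0.5]
opening: 0.0927
159 61
```

View pics/o3.png

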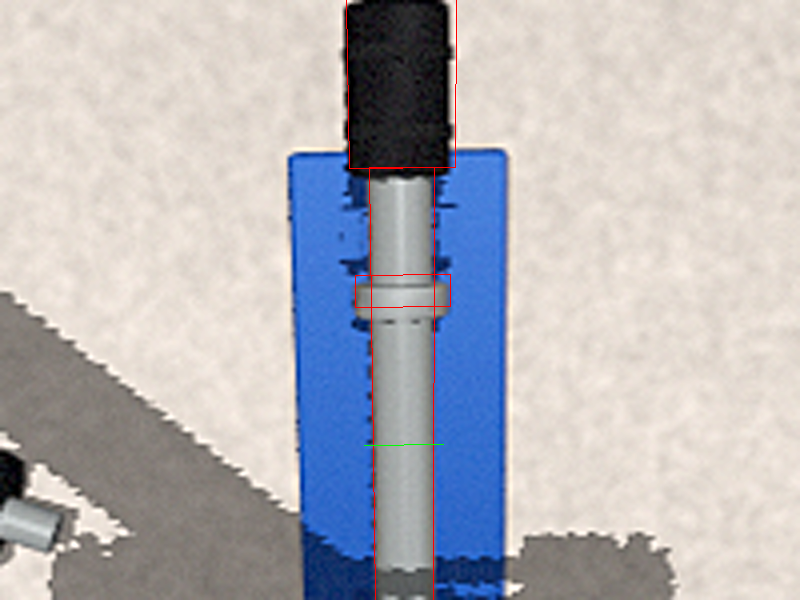

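The probe fits the given size: hub-to-collar spacing is 142 px against 139 px modelled. It sits about 2.4 mm further toward the nose than modelled, so its origin is ≈(0.530, -0.161), heading ≈ -72.1°. Now I work out the shift to the grasp.

```bash
cat >> h.py <<'E'
def need(x,y,z,head):
    "tool shift (cm) then turn (deg) to bring TCP to x,y,z with tool x opposite to heading"
    s=robot.read_state(); R=Ro.from_rotvec(s["orientation"]).as_matrix()
    print("t",round(s["t"],2),"pos",np.round(s["tool_pos"],4),"F",np.round(s["force"],1),"open",round(s["opening"],4))
    print("shift cm",np.round(R.T@(np.array([x,y,z])-s["tool_pos"])*100,2))
    h=np.radians(head); X=-np.array([np.cos(h),np.sin(h),0]); Z=np.array([0,0,-1.]); T=np.c_[X,np.cross(Z,X),Z]
    print("turn deg",np.round(np.degrees(Ro.from_matrix(R.T@T).as_rotvec()),2))
E
python3 -m inch '[[[0,0,0,0,0,0,-1]]]'; python3 -c "
from h import *
need(.5299,-.1614,.026,-72.1)"
```

```text
t: 3.7
tool_pos: [0.5269, -0.159, 0.2185]
orientation: [-1.862, -2.53, -0.0]
force: [-1.3, -0.6, 0.5]
opening: 0.0934
t 3.7 pos [ 0.5269 -0.159   0.2185] F [-1.3 -0.6  0.5] open 0.0934
shift cm [-0.33  0.22 19.25]
turn deg [-0.01 -0.03 -0.6 ]
```

The arm was still settling during that picture, so I'll correct, descend part way and check again at rest.

```bash
python3 -m inch '[[[-0.15,0.1,3,0,0,-0.6,-1],[-0.15,0.1,3,0,0,0,-1],[0,0,2,0,0,0,-1],[0,0,0,0,0,0,-1],[0,0,0,0,0,0,-1]]]'
python3 -m inch '[[[0,0,0,0,0,0,-1],[0,0,0,0,0,0,-1]]]'
python3 - <<'E'
from h import *
save("wrist","w4"); need(.5299,-.1614,.026,-72.1)
P=frame(.5299,-.1614,-72.1)
im=cv2.imread("pics/w4.png");k=3
u0,v0=[int(c) for c in proj("w4",P(-.035,0,.04))-[100,100]]
u0,v0=max(u0,0),max(v0,0)
o=cv2.resize(im[v0:v0+200,u0:u0+200],None,fx=k,fy=k,interpolation=cv2.INTER_CUBIC)
o=np.clip(o.astype(float)*1.5,0,255).astype(np.uint8);print(u0,v0)
def poly(pts,col):
    q=np.array([(proj("w4",P(*p))-[u0,v0]+.5)*k for p in pts]).astype(int); cv2.polylines(o,[q],True,col,1)
for a,b,r in[(-.068,.085,.008),(-.042,-.034,.012),(-.108,-.068,.013)]: poly([(a,-r,.042),(b,-r,.042),(b,r,.042),(a,r,.042)],(0,0,255))
poly([(0,-.01,.05),(0,.01,.05)],(0,255,0))
cv2.imwrite("pics/o4.png",o)
E
```

```text
t: 4.2
tool_pos: [0.5302, -0.1595, 0.139]
orientation: [-1.844, -2.543, -0.0]
force: [1.1, 0.0, -0.1]
opening: 0.0927
t: 4.4
tool_pos: [0.5312, -0.1607, 0.1405]
orientation: [1.844, 2.54, 0.001]
force: [-0.3, 0.5, 0.6]
opening: 0.0927
t 4.45 pos [ 0.5311 -0.1608  0.1403] F [ 0.4  0.8 -0.4] open 0.0929
shift cm [ 0.   -0.15 11.43]
turn deg [0.12 0.1  0.11]
152 52
```

View pics/o4.png

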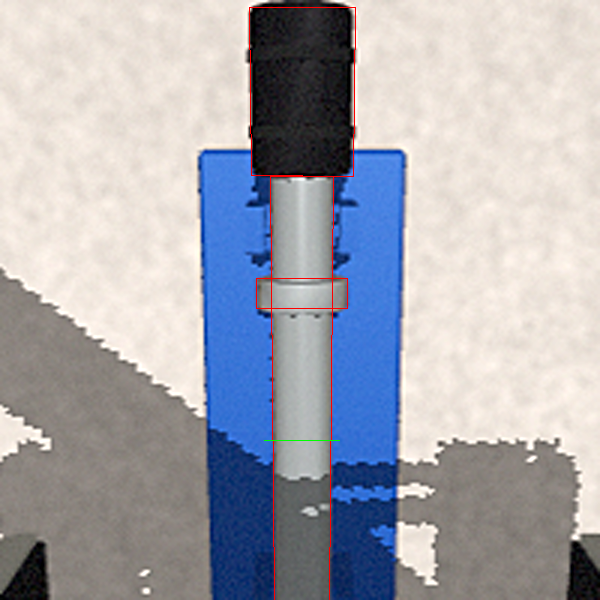

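The overlay now matches within about 1 px everywhere (collar ≈(302,294), hub edge at row 177). Descend and grip.

```bash
python3 -m inch '[[[-0.02,-0.15,3.4,0,0,0,-1],[0,0,3.5,0,0,0,-1],[0,0,3,0,0,0,-1],[0,0,1.5,0,0,0,-1],[0,0,0,0,0,0,-1]]]' 25
python3 -m inch '[[[0,0,0,0,0,0,-1],[0,0,0,0,0,0,0.5],[0,0,0,0,0,0,1],[0,0,0,0,0,0,1],[0,0,0,0,0,0,1]]]' 25
python3 -m inch '[[[0,0,0,0,0,0,1],[0,0,0,0,0,0,1],[0,0,0,0,0,0,1]]]' 25
python3 -c "
from h import *
need(.5299,-.1614,.026,-72.1)"
```

```text
t: 4.95
tool_pos: [0.5272, -0.1607, 0.0228]
orientation: [-1.845, -2.538, 0.001]
force: [-0.1, 0.6, -0.5]
opening: 0.0932
t: 5.45
tool_pos: [0.5292, -0.1615, 0.0254]
orientation: [1.846, 2.54, 0.0]
force: [-0.6, -0.1, 0.1]
opening: 0.0651
t: 5.75
tool_pos: [0.5287, -0.1613, 0.0246]
orientation: [-1.847, -2.541, 0.0]
force: [0.1, 0.2, -0.7]
opening: 0.0415
t 5.75 pos [ 0.5287 -0.1613  0.0246] F [ 0.1  0.2 -0.7] open 0.0415
shift cm [-0.05  0.11 -0.14]
turn deg [-0.01 -0.    0.09]
```

```bash
python3 -m inch '[[[0,0.08,-0.1,0,0,0,1],[0,0,0,0,0,0,1],[0,0,0,0,0,0,1],[0,0,0,0,0,0,1],[0,0,0,0,0,0,1]]]' 30
python3 -m inch '[[[0,0,-1,0,0,0,1],[0,0,-3,0,0,0,1],[0,0,-4,0,0,0,1],[0,0,-4,0,0,0,1],[0,0,0,0,0,0,1]]]' 30
python3 -c "
from h import *
need(.5703,.1862,.13,-71.6)"
```

```text
t: 6.25
tool_pos: [0.5296, -0.1611, 0.0257]
orientation: [1.847, 2.541, 0.0]
force: [0.9, -0.1, 0.1]
opening: 0.0147
t: 6.75
tool_pos: [0.5334, -0.1626, 0.1534]
orientation: [1.84, 2.533, 0.004]
force: [1.5, -0.6, -2.2]
opening: 0.0149
t 6.75 pos [ 0.5334 -0.1626  0.1534] F [ 1.5 -0.6 -2.2] open 0.0149
shift cm [32.05 14.27  2.23]
turn deg [ 0.49  0.42 -0.41]
```

Probe is held (opening 14.8 mm, about 2 N weight). Carry it over the holder.

```bash
python3 -m inch '[[[3,1.35,0,0,0,0,1],[4.3,1.9,0,0,0,0,1],[4.5,2,0,0,0,0,1],[4.5,2,0,0,0,0,1],[4.5,2,0,0,0,0,1]]]'
python3 -m inch '[[[4.5,2,0,0,0,0,1],[4,1.8,0,0,0,0,1],[2.5,1.1,0,0,0,0,1],[0.2,0.1,0,0,0,-0.4,1],[0,0,0,0,0,0,1]]]'
python3 -m inch '[[[0,0,0,0,0,0,1],[0,0,0,0,0,0,1],[0,0,0,0,0,0,1]]]'
python3 -c "
from h import *
need(.5703,.1862,.13,-71.6)"
```

```text
t: 7.25
tool_pos: [0.5527, 0.0671, 0.1453]
orientation: [-1.847, -2.541, 0.001]
force: [0.7, 0.5, -1.2]
opening: 0.0154
t: 7.75
tool_pos: [0.5656, 0.1877, 0.1449]
orientation: [-1.835, -2.549, 0.002]
force: [0.3, 0.3, -1.4]
opening: 0.015
t: 8.05
tool_pos: [0.5663, 0.1861, 0.1456]
orientation: [1.84, 2.546, -0.0]
force: [0.3, 0.5, -2.0]
opening: 0.0151
t 8.05 pos [0.5663 0.1861 0.1456] F [ 0.3  0.5 -2. ] open 0.0151
shift cm [-0.11  0.38  1.56]
turn deg [-0.    0.01 -0.11]
```

```bash
python3 -m inch '[[[-0.1,0.38,1,0,0,0,1],[0,0,0,0,0,0,1],[0,0,0,0,0,0,1],[0,0,0,0,0,0,1]]]'
python3 - <<'E'
from h import *
save("wrist","w5");save("scene","s5"); need(.5703,.1862,.092,-71.6)
s=robot.read_state()["tool_pos"]
k=3;out=[]
for f,w,h in(("w5",130,170),("s5",130,100)):
    P=frame(.5703,.1862,-71.6);Q=frame(s[0],s[1],-71.6);za=s[2]+.016
    im=cv2.imread(f"pics/{f}.png")
    c=proj(f,P(-.055 if f=="w5" else 0,0,.08)); u0,v0=[max(int(a),0) for a in c-[w/2,h/2]]
    kk=3 if f=="w5" else 3
    o=cv2.resize(im[v0:v0+h,u0:u0+w],None,fx=kk,fy=kk,interpolation=cv2.INTER_CUBIC)
    o=np.clip(o.astype(float)*1.6,0,255).astype(np.uint8);print(f,u0,v0)
    raw=o.copy()
    def poly(F,pts,col):
        q=np.array([(proj(f,F(*p))-[u0,v0]+.5)*kk for p in pts]).astype(int); cv2.polylines(o,[q],True,col,1)
    for a,b,r in[(-.068,.085,.008),(-.042,-.034,.012),(-.108,-.068,.013)]: poly(Q,[(a,-r,za),(b,-r,za),(b,r,za),(a,r,za)],(0,0,255))
    poly(P,[(-.095,-.037,.04),(.095,-.037,.04),(.095,.037,.04),(-.095,.037,.04)],(0,255,255))
    for x,z in((-.061,.109),(-.049,.109)): poly(P,[(x,-.0095,z),(x,-.0095,.06),(x,.0095,.06),(x,.0095,z)],(255,0,255))
    poly(P,[(.044,-.0095,.05),(.044,-.0095,.116),(.066,-.0095,.116),(.066,-.0095,.05)],(0,255,0))
    out.append(np.hstack([raw,o]))
H=600
a=out[0];b=out[1]
W=max(a.shape[1],b.shape[1]);cv2.imwrite("pics/o5.png",np.vstack([cv2.copyMakeBorder(z,0,0,0,W-z.shape[1],0) for z in out])[:, :800]); print(a.shape,b.shape)
E
python3 -c "
import cv2;i=cv2.imread('pics/o5.png');s=min(600/i.shape[0],1);cv2.imwrite('pics/o5.png',cv2.resize(i,None,fx=s,fy=s,interpolation=cv2.INTER_AREA))"
```

```text
t: 8.45
tool_pos: [0.5701, 0.1875, 0.1355]
orientation: [-1.838, -2.548, 0.0]
force: [0.4, -0.4, -2.3]
opening: 0.0154
t 8.55 pos [0.5703 0.1876 0.1358] F [-0.7 -0.  -1.2] open 0.0154
shift cm [-0.13 -0.04  4.38]
turn deg [ 0.02  0.   -0.01]
w5 188 49
s5 259 139
(510, 780, 3) (300, 780, 3)
```

View pics/o5.png

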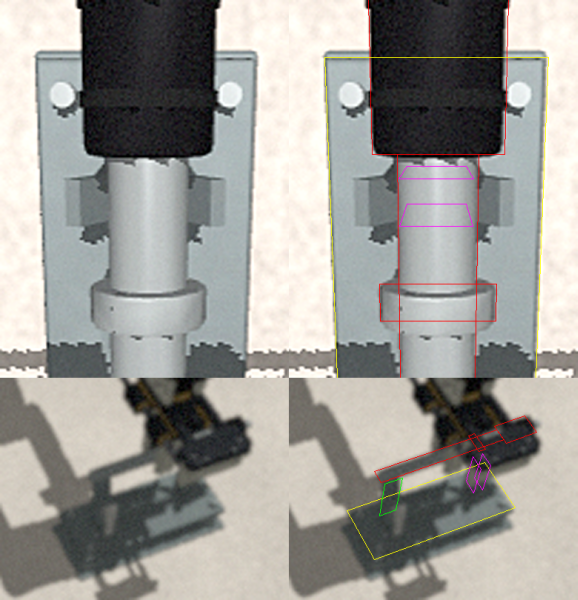

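The wrist view shows the neck straddling the plain fork: fork rows 178–225 lie between hub edge 155 and collar 283. The rod is centred within about 0.8 mm (rod ≈148, fork ≈145.5), with the angles parallel. In the scene view the nose is above the jaw fork. Lower it with a slight trim.

```bash
python3 -m inch '[[[-0.12,-0.05,1,0,0,0,1],[0,0,1,0,0,0,1],[0,0,1,0,0,0,1],[0,0,0.8,0,0,0,1],[0,0,0.5,0,0,0,1]]]'
python3 -m inch '[[[0,0,0.2,0,0,0,1],[0,0,0.1,0,0,0,1],[0,0,0.1,0,0,0,1],[0,0,0,0,0,0,1],[0,0,0,0,0,0,1]]]'
python3 -c "
from h import *
need(.5703,.1862,.078,-71.6)"
```

```text
t: 9.05
tool_pos: [0.5692, 0.1861, 0.0909]
orientation: [-1.837, -2.547, 0.002]
force: [0.5, 1.4, -1.6]
opening: 0.0153
t: 9.55
tool_pos: [0.5703, 0.1863, 0.089]
orientation: [1.838, 2.548, 0.001]
force: [0.5, -0.7, -1.3]
opening: 0.0152
t 9.55 pos [0.5703 0.1863 0.089 ] F [ 0.5 -0.7 -1.3] open 0.0152
shift cm [-0.01 -0.01  1.1 ]
turn deg [ 0.04  0.   -0.01]
```

```bash
python3 -m inch '[[[0,0,0.2,0,0,0,1],[0,0,0.2,0,0,0,1],[0,0,0.2,0,0,0,1],[0,0,0.1,0,0,0,1],[0,0,0,0,0,0,1]]]'
python3 -m inch '[[[0,0,0.1,0,0,0,1],[0,0,0.1,0,0,0,1],[0,0,0.1,0,0,0,1],[0,0,0.1,0,0,0,1],[0,0,0,0,0,0,1]]]'
python3 -m inch '[[[0,0,0.1,0,0,0,1],[0,0,0,0,0,0,1],[0,0,0,0,0,0,1]]]'
```

```text
t: 10.05
tool_pos: [0.5698, 0.1862, 0.0813]
orientation: [-1.838, -2.547, 0.001]
force: [-0.6, 0.2, -1.8]
opening: 0.0147
t: 10.55
tool_pos: [0.5698, 0.1861, 0.0774]
orientation: [-1.838, -2.547, 0.001]
force: [-0.4, -0.4, -0.9]
opening: 0.0152
t: 10.85
tool_pos: [0.5699, 0.1862, 0.0765]
orientation: [-1.838, -2.548, 0.0]
force: [-1.6, -0.7, -1.0]
opening: 0.015
```

```bash
python3 -m inch '[[[0,0,0.05,0,0,0,1],[0,0,0,0,0,0,0.3],[0,0,0,0,0,0,0.3],[0,0,0,0,0,0,0.3],[0,0,0,0,0,0,0.3]]]'
python3 -m inch '[[[0,0,-1,0,0,0,0.3],[0,0,-3,0,0,0,0.3],[0,0,-4,0,0,0,0.3],[0,0,0,0,0,0,0.3],[0,0,0,0,0,0,0.3]]]'
python3 - <<'E'
from h import *
save("wrist","w6");save("scene","s6");save("side","d6");need(.5773,.1653,.1,-71.6)
w=cv2.imread("pics/w6.png")[0:384,130:390]
c=[cv2.resize(cv2.imread(f"pics/{f}.png")[v:v+64,u:u+90],(360,256),interpolation=cv2.INTER_CUBIC) for f,u,v in(("s6",278,155),("d6",195,138))]
w=cv2.resize(w,None,fx=512/384,fy=512/384)
o=np.hstack([w,np.vstack(c)]);cv2.imwrite("pics/o6.png",np.clip(o*1.5,0,255).astype(np.uint8));print(o.shape)
E
```

```text
t: 11.35
tool_pos: [0.5704, 0.1863, 0.0765]
orientation: [1.838, 2.547, 0.001]
force: [-0.4, 0.6, 0.3]
opening: 0.0323
t: 11.85
tool_pos: [0.5714, 0.1866, 0.1586]
orientation: [1.836, 2.546, 0.005]
force: [0.0, 0.1, -0.6]
opening: 0.0327
t 12.0 pos [0.5692 0.186  0.1548] F [ 0.6 -0.2 -0. ] open 0.0325
shift cm [-2.23  0.13  5.48]
turn deg [-0.13 -0.01 -0.01]
(512, 707, 3)
```

View pics/o6.png

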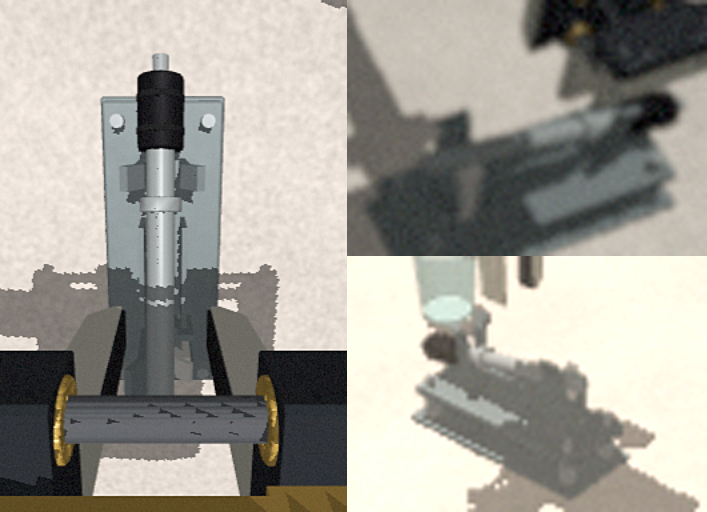

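The probe is lying as intended: the neck sits in the plain fork (wrist crop rows 165–190, between hub at 148 and collar at 200), and the nose end rests on the jaw. Close the fingers and move over push_spot.

```bash
python3 -m inch '[[[-1.1,0,0,0,0,0,1],[-1.1,0,0,0,0,0,1],[0,0,0,0,0,0,1],[0,0,1.5,0,0,0,1],[0,0,1.5,0,0,0,1]]]' 20
python3 -m inch '[[[0,0,1,0,0,0,1],[0,0,0.7,0,0,0,1],[0,0,0.3,0,0,0,1],[0,0,0,0,0,0,1],[0,0,0,0,0,0,1]]]'
python3 -c "
from h import *
need(.5772,.1653,.095,-71.6)"
```

```text
t: 12.5
tool_pos: [0.5772, 0.1653, 0.1251]
orientation: [1.838, 2.547, 0.001]
force: [-0.3, -0.6, 0.2]
opening: 0.0012
t: 13.0
tool_pos: [0.5773, 0.1655, 0.1066]
orientation: [1.837, 2.548, 0.001]
force: [-0.9, 0.8, 0.7]
opening: 0.0005
t 13.0 pos [0.5773 0.1655 0.1066] F [-0.9  0.8  0.7] open 0.0005
shift cm [-0.01 -0.02  1.16]
turn deg [ 0.04  0.01 -0.  ]
```

```bash
python3 -m inch '[[[0,0,0.3,0,0,0,1],[0,0,0.3,0,0,0,1],[0,0,0.2,0,0,0,1],[0,0,0.2,0,0,0,1],[0,0,0.1,0,0,0,1]]]'
python3 -m inch '[[[0,0,0.1,0,0,0,1],[0,0,0.1,0,0,0,1],[0,0,0.1,0,0,0,1],[0,0,0.1,0,0,0,1],[0,0,0.1,0,0,0,1]]]'
```

```text
t: 13.5
tool_pos: [0.5768, 0.1653, 0.0948]
orientation: [-1.838, -2.548, 0.0]
force: [0.7, 0.2, -0.3]
opening: 0.0005
t: 14.0
tool_pos: [0.5772, 0.1653, 0.0904]
orientation: [1.838, 2.548, 0.0]
force: [-1.1, 0.5, 2.2]
opening: 0.0003
```

```bash
python3 -m inch '[[[0,0,0.1,0,0,0,1],[0,0,0.1,0,0,0,1],[0,0,0.1,0,0,0,1],[0,0,0.1,0,0,0,1],[0,0,0.1,0,0,0,1]]]'
```

```text
t: 14.5
tool_pos: [0.5774, 0.1654, 0.0856]
orientation: [1.838, 2.547, 0.001]
force: [-1.6, -1.0, 6.9]
opening: 0.0006
```

```bash
python3 -m inch '[[[0,0,0.1,0,0,0,1],[0,0,0.1,0,0,0,1],[0,0,0.1,0,0,0,1],[0,0,0.1,0,0,0,1],[0,0,0.1,0,0,0,1]]]'
```

```text
t: 15.0
tool_pos: [0.5778, 0.1654, 0.0812]
orientation: [1.837, 2.547, 0.002]
force: [-1.6, -0.6, 9.9]
opening: 0.0004
```

```bash
python3 -m inch '[[[0,0,0.1,0,0,0,1],[0,0,0.1,0,0,0,1],[0,0,0.1,0,0,0,1],[0,0,0.1,0,0,0,1],[0,0,0.1,0,0,0,1]]]'
```

```text
t: 15.5
tool_pos: [0.5784, 0.1654, 0.0769]
orientation: [1.837, 2.546, 0.003]
force: [-3.1, -0.8, 12.6]
opening: 0.0008
```

```bash
python3 -m inch '[[[0,0,0.1,0,0,0,1],[0,0,0.1,0,0,0,1],[0,0,0.1,0,0,0,1]]]'
```

```text
t: 15.8
tool_pos: [0.5787, 0.1654, 0.0743]
orientation: [1.836, 2.545, 0.004]
force: [-1.2, -2.3, 13.8]
opening: 0.0005
```

```bash
python3 -m inch '[[[0,0,0.1,0,0,0,1],[0,0,0.1,0,0,0,1],[0,0,0.1,0,0,0,1]]]'
```

```text
t: 16.1
tool_pos: [0.5791, 0.1654, 0.0717]
orientation: [1.836, 2.545, 0.005]
force: [-0.9, -2.4, 14.9]
opening: 0.0007
```

```bash
python3 -m inch '[[[0,-0.05,0.1,0,0,0,1],[0,-0.05,0.1,0,0,0,1],[0,-0.05,0.1,0,0,0,1]]]'
```

```text
t: 16.4
tool_pos: [0.5777, 0.1652, 0.0677]
orientation: [1.836, 2.545, 0.005]
force: [4.4, 1.0, 7.4]
opening: 0.0006
```

```bash
python3 -m inch '[[[0,0,0.1,0,0,0,1],[0,0,0.1,0,0,0,1],[0,0,0.1,0,0,0,1]]]'
```

```text
t: 16.7
tool_pos: [0.5777, 0.1652, 0.0651]
orientation: [1.836, 2.545, 0.005]
force: [2.4, 0.2, 10.0]
opening: 0.0004
```

The force dropped from 14.9 to 7.4 N, so the jaw has snapped. I'll press a little further to seat it, then lift.

```bash
python3 -m inch '[[[0,0,0.1,0,0,0,1],[0,0,0.1,0,0,0,1],[0,0,0.1,0,0,0,1],[0,0,0.1,0,0,0,1]]]'
```

```text
t: 17.1
tool_pos: [0.5778, 0.1653, 0.0614]
orientation: [1.836, 2.545, 0.006]
force: [1.2, -0.5, 12.6]
opening: 0.0004
```

```bash
python3 -m inch '[[[0,0,0.1,0,0,0,1],[0,0,0.1,0,0,0,1],[0,0,0.1,0,0,0,1],[0,0,0,0,0,0,1],[0,0,0,0,0,0,1]]]'
```

```text
t: 17.6
tool_pos: [0.578, 0.1653, 0.0588]
orientation: [1.836, 2.545, 0.006]
force: [-0.4, -0.6, 15.1]
opening: 0.0002
```

Force against depth (10.0, 12.6 and 15.1 N at 12.9, 16.6 and 19.2 mm of sink) is linear through zero with the rod at home height, so it is home. Ease off and look.

```bash
python3 -m inch '[[[0,0,-0.4,0,0,0,1],[0,0,-0.4,0,0,0,1],[0,0,-0.4,0,0,0,1],[0,0,-0.4,0,0,0,1],[0,0,-0.4,0,0,0,1]]]'
python3 -m inch '[[[0,0,-0.5,0,0,0,1],[0,0,-2,0,0,0,1],[4,0,-4,0,0,0,1],[4,0,-4,0,0,0,1],[4,0,-3,0,0,0,1]]]'
python3 -m inch '[[[4,0,0,0,0,0,1],[4.5,0,0,0,0,0,1],[4.5,0,0,0,0,0,1],[0,0,0,0,0,0,1],[0,0,0,0,0,0,1]]]'
python3 - <<'E'
from h import *
save("wrist","w7");save("scene","s7");save("side","d7");need(.5773,.1653,.1,-71.6)
P=frame(.5703,.1862,-71.6)
def crop(f,w,h,k,c=(0,0,.07)):
    q=proj(f,P(*c)); u,v=[max(int(a),0) for a in q-[w/2,h/2]]; v=min(v,384-h); print(f,q,u,v)
    return cv2.resize(cv2.imread(f"pics/{f}.png")[v:v+h,u:u+w],(w*k,h*k),interpolation=cv2.INTER_CUBIC)
b=np.vstack([crop("s7",90,70,4),crop("d7",90,70,4)])
a=crop("w7",140,186,3); a=a[:560]; a=cv2.copyMakeBorder(a,0,560-a.shape[0],0,0,0)
# predicted home points
for p in [(-.108,0,.07),(-.038,0,.07),(.085,0,.07)]: print(p,[np.round(proj(f,P(*p)),1) for f in("w7","s7","d7")])
cv2.imwrite("pics/o7.png",np.clip(np.hstack([a,b])*1.6,0,255).astype(np.uint8))
E
```

```text
t: 18.1
tool_pos: [0.5755, 0.1649, 0.0761]
orientation: [-1.838, -2.548, 0.0]
force: [-0.0, -0.3, 0.9]
opening: 0.0005
t: 18.6
tool_pos: [0.54, 0.2703, 0.2031]
orientation: [-1.84, -2.546, 0.001]
force: [1.3, -0.1, -0.3]
opening: 0.0003
t: 19.1
tool_pos: [0.4985, 0.3938, 0.2009]
orientation: [-1.835, -2.55, 0.003]
force: [0.4, -0.2, 0.1]
opening: 0.0006
t 19.25 pos [0.5    0.392  0.2014] F [-0.6 -0.8 -0.8] open 0.0006
shift cm [-23.94   0.22  10.16]
turn deg [-0.05  0.04 -0.09]
s7 [324.26497348 191.39088366] 279 156
d7 [237.05565485 166.90168751] 192 131
w7 [256.15583012 380.7253782 ] 186 198
(-0.108, 0, 0.07) [array([256.7, 293.5]), array([359.9, 178.8]), array([215.5, 156.9])]
(-0.038, 0, 0.07) [array([256.3, 351.7]), array([337. , 186.9]), array([229.3, 163.3])]
(0.085, 0, 0.07) [array([255.8, 440.1]), array([295.1, 201.7]), array([255.1, 175.3])]
```

View pics/o7.png

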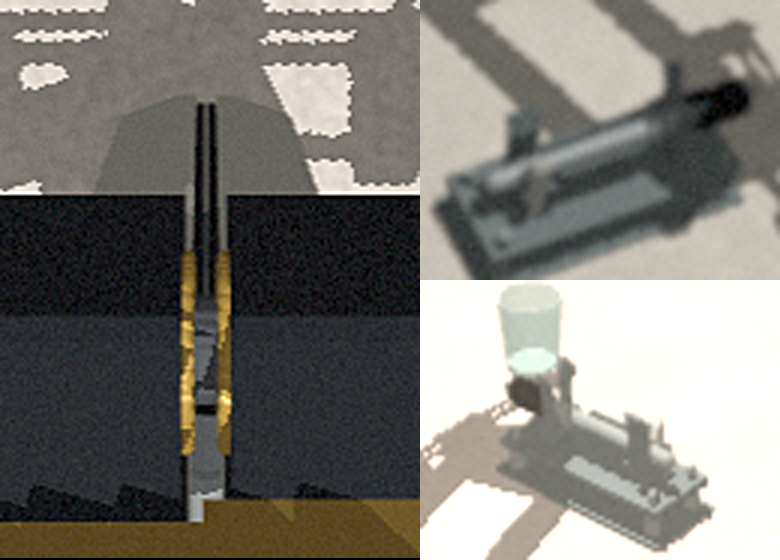

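The final view shows the probe level in both forks. In the scene image the nose is at ≈(296.5,202), predicted home (295.1,201.7), and the hub end at ≈(360,180), predicted (359.9,178.8). The white jaw stands over the rod and the arm is clear. Handing in.

```bash
python3 -c "
from plant import robot
print(robot.close_job())"
```

```text
the job is handed in; nothing more can be done
None
```

The probe from the blue rest is now home in the clip holder, nose in the jaw fork and neck in the plain fork. The job was handed in at about 19 s of the 48 s allowed. I set it down on the jaw, let go, and pressed at push_spot with closed fingertips at no more than about 15 N.

**Checks that agreed:**
- **Snap:** the pressing force fell from 14.9 to 7.4 N as the jaw snapped over.
- **Seating:** further pressing to 15.1 N was linear in depth, matching a probe at home height on the cradle springs.
- **Final pictures:** the probe lies level with its ends within about 1.5 px of the predicted home position, with the white jaw over the rod. The arm was clear of everything.

**Limits of the checks:**
- The fingertips drifted sideways about 2 mm while pressing, and I corrected this.
- The last wrist picture was blocked by the closed fingers. The jaw being shut therefore rests on the force drop and the two fixed cameras, and I did not measure its angle.
- I never moved near the bottle or tip box. I passed above the beaker's height on the way in and did not check the three again at the end.

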